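Seat the grinding drum in the model trimmer's open bearings

ROBOT

A 6-joint arm with a two-finger parallel gripper is mounted at the origin on the work surface. World frame = base frame: x ahead of the robot, y to its left, z up, the work surface at z = 0. Lengths are in m, angles in rad, forces in N, time in s.
With the tool pointing down it reaches from about 0.225 to 0.875 m from the base axis. Payload 3.4 kg.
Tool frame: the origin (TCP) lies midway between the tips of the shut fingers; the grasp point (between the pads) lies 19 mm behind it (manip.grip_point_offset is the distance from the TCP to the grasp point, in m); z points along the fingers, y is the line along which they close (so a half turn about z gives the same grasp; the last joint's range is limited). The gripper opens to 85 mm and grips with 20 to 120 N. Pads are 22 mm wide; open, the fingers measure 114 mm over their backs; the gripper's body (76 mm by 85 mm) begins 54 mm behind the grasp point. The pads swing forward as they close: fully open they stand 13 mm farther back than shut.
Start: joints at [1.151, 0.276, 1.505, -0, 1.361, -0.121], TCP at [0.169, 0.55, 0.231] pointing down, gripper open.
Joint ranges: [-2.89, 2.89], [-0.75, 2.08], [0.22, 2.7], [-1.18, 4.32], [0.11, 2.71], [-2.7, 2.7]. Speed limits (rad/s): [2.57, 2.57, 3.14, 3.14, 3.14, 3.14].

INTERFACE

Orientations are given as a unit quaternion [w, x, y, z].
In Python, from rig import manip gives the robot as it stands.
- The arm moves only by the shell command python3 -m handwheel 'ROWS' [FORCE]. ROWS is JSON, a list of rows, each an object with "translation": the shift along the tool's x, y, z in m, a list of three; "angular": the turn, a rotation vector about the tool's x, y, z in degrees, a list of three; "hand": the closure, from 0 (fully open) to 1 (shut). A call has 1 to 10 rows; each row shifts and turns the commanded pose from where the row before left it, along the tool's axes as they then stand; what a row does not reach is not made up. A row lasts 1/12 s, in which the tool goes at most 41.7 mm and 7.16 degrees, less where a joint would pass 70% of its speed; a pose out of reach is approached as far as the arm can. A call with a gripper value outside its range is refused whole. The fingers move at their own pace and stop on an object; FORCE is the grip in N (left out, the last holds). Time passes only in rows, so rows that do not move let the fingers close. It gives the time, the measured TCP pose, the force, the opening and the grip force at its end, in the units of the state.
- manip.get_state(): the state, without advancing time (a new reading comes with each control period).
- manip.get_image(name): name is "scene" or "top"; returns the picture (400x640x3 uint8, red, green, blue); there is no depth.
- manip.camera_info(name): a dict with "camera_matrix" (3x3 intrinsics, pixels), "eye" and "orientation" of the camera in the world. Camera axes: x right, y down, z forward; pixel columns grow to the right and rows downward; lengths in m; the calibration is good to about 2 mm. A picture is of the moment at which its call begins. camera_info takes no time and is no camera call.
- manip.sign_off(): hands the job in; it is judged then, once.
The state is a dict: "clock": time; "qpos": joint angles; "qd": joint speeds; "effort": joint torques, N m; "position": TCP position; "ee_rot": TCP orientation; "contact_force": force on the tool from outside, world axes, zero at the start; "moment": the same for the moment, N m; "width": finger opening in m; "gripper_force": force on a finger pad.
Only numpy, scipy, OpenCV 4.12 (cv2) and the standard library are available. Lean on these libraries where they do the work, as an engineer would, in place of code of your own. Each camera call takes 0.05 s, during which the arm holds its last target. There are 200 camera calls.

TASK

Put the clean grinding drum back in the plaster-model trimmer: of the two drums lying in chocks, take the one whose axle is long enough to rest in both bearing cheeks, and lower it gently into the two open slots, not dropping it in, until both axle ends lie level on the slot bottoms and the drum sits between the cheeks. Leave the short-axled drum lying in its chock.

Things in the scene. Friction and masses are not known exactly. Their poses are not given: they have to be found in the camera images.
- trimmer: Trimmer fixed to the counter: grey base 12 mm thick (x -75 to 145 mm, y -75 to 75 mm), two upright aluminium cheeks, and a finned motor up to 66 mm high at x 90 to 141 mm. Origin: on the counter, midway between the cheeks; z up. Cheeks: 8 mm thick, 68 mm wide in x, 91 mm high, at y = -44 and +44 mm (80 mm clear between them), each with a slot from the top at x = 0.
- seat (a point): Where the drum's centre ends up: on the trimmer, midway between the cheeks, 65 mm above the counter; axes as the trimmer's, a seated axle lies along y. Each slot is open at the top: mouth 46 mm wide at 91 mm height, narrowing at 45 degrees to 18 mm at 77 mm height, then straight down to a flat bottom at 59 mm height.
- long_drum: Loose, 0.2 to 0.45 kg: grey abrasive cylinder 50 mm across, 50 mm long, on a steel axle 12 mm across, 130 mm long (40 mm out at each end). Origin at its centre, y along the axle; either end may go in either slot. Lies level, centre 36 mm above the counter, on a fixed black chock 34 mm wide, 46 mm long, 14 mm high: its sides overhang, so it can be gripped from above across its diameter.
- short_drum: The other drum, not to be used: the same 50 x 50 mm abrasive cylinder, but its 12 mm axle is only 74 mm long (12 mm out at each end). Origin at its centre, y along the axle; it lies in a chock like the other one, centre 36 mm above the counter.
Things that resemble listed ones, but are neither listed nor needed, are in the scene too. What is shaped like the long_drum but orange or turquoise is not meant.

How it is judged:
At the end, for the whole second after the job is handed in: The long-axled drum rests on both slot bottoms: centre within 10 mm of the slot line, 18 mm of midway between the cheeks, 5 mm of seated height; axle level within 4.5 degrees and in line within 9.5 degrees; at rest. The short-axled drum is within 30 mm of where it lay (x of long_drum in the frame of trimmer between -0.01 and 0.01 m and y of long_drum in the frame of trimmer between -0.018 and 0.018 m and z of long_drum in the frame of seat between -0.005 and 0.005 m and angle between long_drum's own y axis and vertical between 1.49 and 1.65 rad and angle between the y axis of long_drum and the y axis of trimmer, either way round below 0.17 rad and linear speed of long_drum below 0.03 m/s and distance of short_drum from where it was at the start of the episode below 0.03 m); the robot touches nothing.
It fails at once if the drum is dropped into the trimmer (it falls faster than 0.5 m/s over or in the slots) (horizontal distance between long_drum and trimmer below 0.04 m and height (world z) of long_drum below 0.12 m and linear speed of long_drum above 0.5 m/s).
It fails at once if the short-axled drum is moved out of its chock (more than 30 mm) (distance of short_drum from where it was at the start of the episode above 0.03 m).
It also fails if it takes over 35 s, if anything falls off the work surface, if the arm or the gripper's body presses on something with over 40 N, if the wrist force passes 120 N, or if a joint passes its speed limit or range.

## Working session

There is one attempt and no reset: what is moved stays moved. The work goes in short steps, Python scripts to look and compute and a shell command to move; the robot and the scene stay as the last step left them, time stands still between calls to the robot, and variables do not carry over. Pictures are saved under pics/ and viewed, at most 10 in all, crops included, and the job is handed in when it is done.

```bash
mkdir -p pics
python3 - <<'E'
from rig import manip
import cv2
for n in("scene","top"):
    cv2.imwrite(f"pics/{n}0.png",manip.get_image(n)[:,:,::-1]); print(manip.camera_info(n))
s=manip.get_state();print({k:s[k] for k in("clock","position","ee_rot","width")}, manip.grip_point_offset)
E
```

```text
{'camera_matrix': array([[455.03082335,   0.        , 320.44468465],
       [  0.        , 455.03082335, 201.15798838],
       [  0.        ,   0.        ,   1.        ]]), 'eye': array([ 1.29315471, -0.27696914,  0.7650982 ]), 'orientation': array([-0.37160662,  0.76165182,  0.48109949, -0.22436202])}
{'camera_matrix': array([[390.85636683,   0.        , 323.34149423],
       [  0.        , 390.85636683, 204.82308453],
       [  0.        ,   0.        ,   1.        ]]), 'eye': array([0.41576434, 0.12239412, 0.91548008]), 'orientation': array([-0.06081193,  0.71333438, -0.69627677,  0.05152309])}
{'clock': 0.1, 'position': array([0.16907033, 0.54908654, 0.23052834]), 'ee_rot': array([-2.27876920e-04,  1.48834735e-01,  9.88861728e-01, -8.07312797e-04]), 'width': 0.08502569671789034} 0.0187
```

View pics/scene0.png

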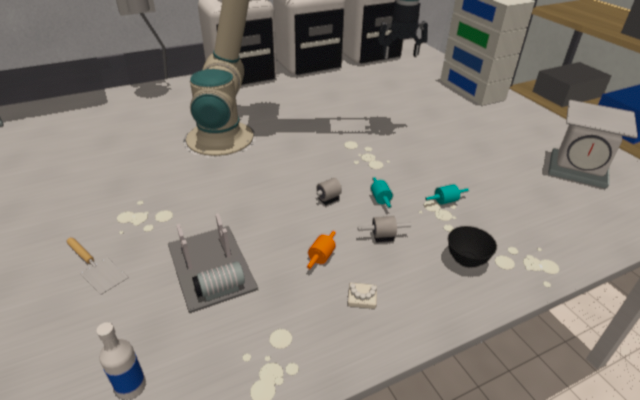

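View pics/top0.png

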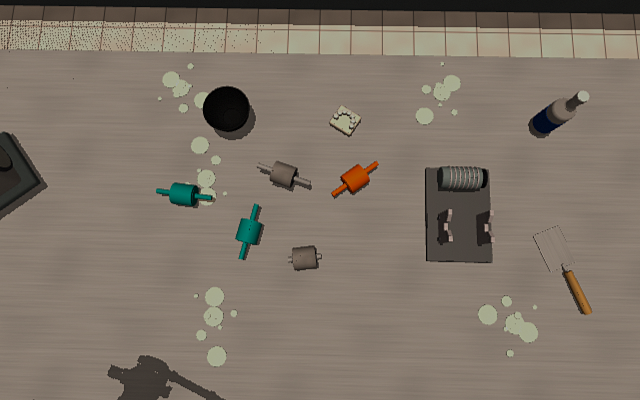

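The top view shows the grey long drum at (284,175), with its axle running from about (258,165) to (311,186). The short drum is at (305,258). The trimmer base spans about (426..492, 168..262), with its motor toward the top of the image and its cheeks at columns ~447 and ~489. I'll enlarge both.

Run:
```python
import cv2,numpy as np
im=cv2.imread("pics/top0.png")
a=cv2.resize(im[145:205,245:325],None,fx=7,fy=7,interpolation=cv2.INTER_CUBIC)
b=cv2.resize(im[160:270,415:505],None,fx=5,fy=5,interpolation=cv2.INTER_CUBIC)
b=np.clip(b*1.5,0,255).astype('uint8')
cv2.imwrite("pics/a.png",a);cv2.imwrite("pics/b.png",b)
```

```text
(no output)
```

View pics/a.png

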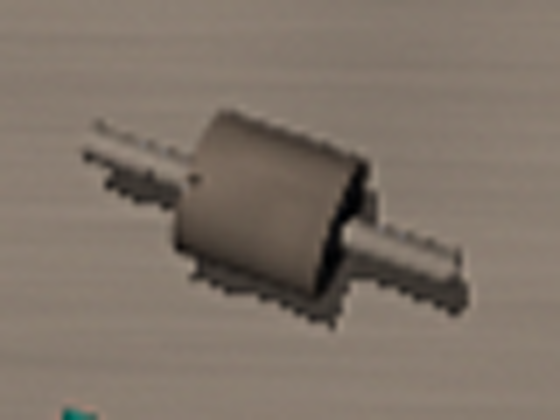

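View pics/b.png

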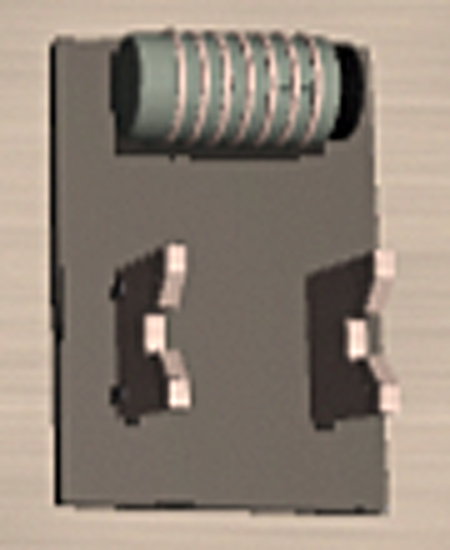

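Crop a shows the axle ends centred at (92,137) and (455,262). Crop b shows the slot bottoms at (155,332) and (358,340), the cheek top faces at (176,257), (179,393), (384,263) and (389,398), and the base corners at (60,38), (60,502) and (386,512). I'll fit poses to these.

```bash
cat > h.py <<'E'
import numpy as np
from rig import manip
from scipy.spatial.transform import Rotation as R
from scipy.optimize import least_squares
def cam(n):
    c=manip.camera_info(n);q=c["orientation"];return c["camera_matrix"],R.from_quat(np.roll(q,-1)).as_matrix(),c["eye"]
def ray(n,uv,z):
    K,M,e=cam(n);d=M@np.linalg.solve(K,[*uv,1]);return e+d*(z-e[2])/d[2]
def proj(n,P):
    K,M,e=cam(n);p=(np.atleast_2d(P)-e)@M@K.T;return p[:,:2]/p[:,2:]
def place(p,L): # x,y,yaw
    return R.from_euler('z',p[2]).apply(L)+[p[0],p[1],0]
E
python3 - <<'E'
from h import *
A=lambda u,v:((u+.5)/7-.5+245,(v+.5)/7-.5+145)
B=lambda u,v:((u+.5)/5-.5+415,(v+.5)/5-.5+160)
e=[ray("top",A(*p),.036) for p in((92,137),(455,262))]
d=e[1]-e[0];print("drum",(e[0]+e[1])/2,np.linalg.norm(d),np.degrees(np.arctan2(d[1],d[0])))
uv=np.array([B(*p) for p in((155,332),(358,340),(176,257),(179,393),(384,263),(389,398),(60,38),(60,502),(386,512))])
for p,z in zip(uv,[.059]*2+[.091]*4+[.012]*3):print(ray("top",p,z).round(4))
# top of image = world +x? ; left = +y
L=np.array([[0,.044,.059],[0,-.044,.059],[.0285,.044,.091],[-.0285,.044,.091],[.0285,-.044,.091],[-.0285,-.044,.091],[.145,.075,.012],[-.075,.075,.012],[-.075,-.075,.012]])
f=lambda p:(proj("top",place(p,L))-uv).ravel()
s=least_squares(f,[.4,-.15,0]);print(s.x,np.degrees(s.x[2]),s.fun.reshape(-1,2).round(1))
from rig import manip
print(R.from_quat(np.roll(manip.get_state()["ee_rot"],-1)).as_matrix().round(3))
E
```

```text
drum [0.62895399 0.22966344 0.036     ] 0.12804946302331366 -108.03993064290113
[ 0.5122 -0.1338  0.059 ]
[ 0.5108 -0.2222  0.059 ]
[ 0.5408 -0.1339  0.091 ]
[ 0.4831 -0.1336  0.091 ]
[ 0.5403 -0.2216  0.091 ]
[ 0.4831 -0.2213  0.091 ]
[ 0.6565 -0.1064  0.012 ]
[ 0.4385 -0.1027  0.012 ]
[ 0.4377 -0.2506  0.012 ]
[ 0.51193252 -0.17787728 -0.01258922] -0.7213090949935518 [[ 0.  -0.1]
 [-0.2 -0.3]
 [ 0.2 -0.1]
 [-0.1 -0.4]
 [ 0.3  0.2]
 [ 0.1  0.1]
 [-0.7 -0.6]
 [-0.3  0.3]
 [ 0.6  0.8]]
[[-0.956  0.294 -0.001]
 [ 0.294  0.956 -0.002]
 [ 0.    -0.002 -1.   ]]
```

```bash
python3 -m handwheel '[{"translation":[0,0,0],"angular":[0,0,7],"hand":0},{"translation":[0,0,0],"angular":[0,0,7],"hand":0},{"translation":[0,0,0],"angular":[0,0,7],"hand":0},{"translation":[0,0,0],"angular":[0,0,7],"hand":0},{"translation":[0,0,0],"angular":[0,0,7],"hand":0},{"translation":[0,0,0],"angular":[0,0,7],"hand":0},{"translation":[0,0,0],"angular":[0,0,7],"hand":0},{"translation":[0,0,0],"angular":[0,0,7],"hand":0},{"translation":[0,0,0],"angular":[0,0,7],"hand":0},{"translation":[0,0,0],"angular":[0,0,7],"hand":0}]' 40
python3 -m handwheel '[{"translation":[0,0,0],"angular":[0,0,7],"hand":0},{"translation":[0,0,0],"angular":[0,0,7],"hand":0},{"translation":[0,0,0],"angular":[0,0,7],"hand":0},{"translation":[-0.01,0.0335,0],"angular":[0,0,0],"hand":0},{"translation":[-0.01,0.0335,0],"angular":[0,0,0],"hand":0},{"translation":[-0.01,0.0335,0],"angular":[0,0,0],"hand":0},{"translation":[-0.01,0.0335,0],"angular":[0,0,0],"hand":0},{"translation":[-0.01,0.0335,0],"angular":[0,0,0],"hand":0},{"translation":[-0.01,0.0335,0],"angular":[0,0,0],"hand":0},{"translation":[-0.01,0.0335,0],"angular":[0,0,0],"hand":0}]'
python3 -m handwheel '[{"translation":[-0.01,0.0335,0],"angular":[0,0,0],"hand":0},{"translation":[-0.01,0.0335,0],"angular":[0,0,0],"hand":0},{"translation":[-0.01,0.0335,0],"angular":[0,0,0],"hand":0},{"translation":[-0.01,0.0335,0],"angular":[0,0,0],"hand":0},{"translation":[-0.01,0.0335,0],"angular":[0,0,0],"hand":0},{"translation":[-0.01,0.0335,0],"angular":[0,0,0],"hand":0},{"translation":[-0.01,0.0335,0],"angular":[0,0,0],"hand":0},{"translation":[-0.01,0.0335,0],"angular":[0,0,0],"hand":0},{"translation":[-0.01,0.0335,0],"angular":[0,0,0],"hand":0},{"translation":[0,0,0],"angular":[0,0,0],"hand":0}]'
cat >> h.py <<'E'
def toolto(x,y,z):
    s=manip.get_state();M=R.from_quat(np.roll(s["ee_rot"],-1)).as_matrix()
    print("t",round(s["clock"],2),"pos",s["position"].round(4),"yaw_y",np.degrees(np.arctan2(M[1,1],M[0,1])).round(2),"tool delta",(M.T@(np.array([x,y,z])-s["position"])).round(4),"zaxis",M[:,2].round(3),"w",s["width"],s["gripper_force"],s["contact_force"].round(1))
E
python3 -c "
from h import *
toolto(.629,.2297,.013)"
```

```text
clock: 0.93
position: [0.1691, 0.5492, 0.2308]
ee_rot: [0.0, 0.691, 0.723, -0.001]
contact_force: [-0.2, -0.9, 0.6]
width: 0.0853
gripper_force: 0.0
clock: 1.77
position: [0.3713, 0.4088, 0.231]
ee_rot: [-0.0, 0.81, 0.587, -0.0]
contact_force: [0.2, 0.5, 0.4]
width: 0.0855
gripper_force: 0.0
clock: 2.6
position: [0.6344, 0.226, 0.2297]
ee_rot: [0.002, 0.811, 0.585, 0.0]
contact_force: [0.0, 0.1, -0.3]
width: 0.085
gripper_force: 0.0
t 2.6 pos [0.6344 0.226  0.2297] yaw_y -18.41 tool delta [ 0.0022 -0.0071  0.2167] zaxis [ 0.003 -0.003 -1.   ] w 0.08503247980054132 0.0 [ 0.   0.1 -0.3]
```

```bash
python3 -m handwheel '[{"translation":[0.002,-0.007,0.02],"angular":[0,0,0.4],"hand":0},{"translation":[0,0,0.03],"angular":[0,0,0],"hand":0},{"translation":[0,0,0.03],"angular":[0,0,0],"hand":0},{"translation":[0,0,0.03],"angular":[0,0,0],"hand":0},{"translation":[0,0,0.03],"angular":[0,0,0],"hand":0},{"translation":[0,0,0.025],"angular":[0,0,0],"hand":0},{"translation":[0,0,0.02],"angular":[0,0,0],"hand":0},{"translation":[0,0,0.015],"angular":[0,0,0],"hand":0},{"translation":[0,0,0.01],"angular":[0,0,0],"hand":0},{"translation":[0,0,0.006],"angular":[0,0,0],"hand":0}]'
python3 -c "
from h import *
import cv2
toolto(.629,.2297,.013)
im=manip.get_image('scene')[:,:,::-1]
cv2.imwrite('pics/g.png',cv2.resize(im[150:280,280:480],None,fx=4,fy=4,interpolation=2))"
```

```text
clock: 3.43
position: [0.6216, 0.2348, 0.0135]
ee_rot: [-0.001, 0.812, 0.584, -0.001]
contact_force: [-0.5, -0.4, 0.2]
width: 0.0852
gripper_force: 0.0
t 3.43 pos [0.6216 0.2348 0.0135] yaw_y -18.51 tool delta [-0.0025  0.0086  0.0005] zaxis [-0.003 -0.001 -1.   ] w 0.08524943778444409 0.0 [-0.5 -0.4  0.2]
```

View pics/g.png

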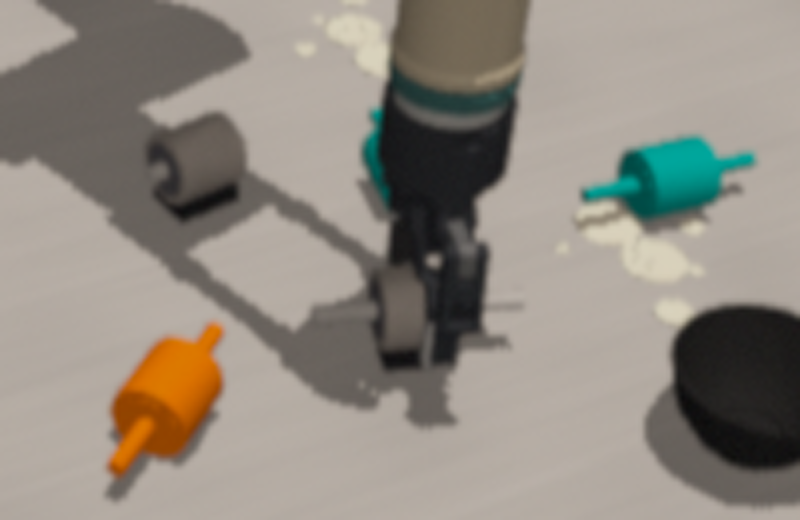

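The gripper straddles the drum. The axle spans (312..522, 310) in the crop, with its middle at ~417. The near finger is at ~455, right of the middle. I'll check that against a projection.

```bash
python3 -m handwheel '[{"translation":[0,0,0],"angular":[0,0,0],"hand":0},{"translation":[0,0,0],"angular":[0,0,0],"hand":0}]'
python3 -c "
from h import *
toolto(.629,.2297,.013)
s=manip.get_state();M=R.from_quat(np.roll(s['ee_rot'],-1)).as_matrix()
t=s['position']
d=np.array([.629,.2297,.036]);a=np.array([-.309,-.951,0])*.065
for P in (d+a,d-a,d,t+M@[0,.057,-.013],t+M@[0,.0425,-.013]): print(((proj('scene',P)[0]-[280,150])*4).round(0))
"
```

```text
clock: 3.65
position: [0.6236, 0.2352, 0.0163]
ee_rot: [0.0, 0.812, 0.584, 0.001]
contact_force: [0.4, 0.4, 0.4]
width: 0.0856
gripper_force: 0.0
t 3.65 pos [0.6236 0.2352 0.0163] yaw_y -18.51 tool delta [-0.0035  0.0068  0.0033] zaxis [ 0.002  0.001 -1.   ] w 0.08557611554589206 0.0 [0.4 0.4 0.4]
[312. 316.]
[523. 299.]
[418. 307.]
[443. 373.]
[437. 356.]
```

```bash
python3 -m handwheel '[{"translation":[-0.003,0.006,0.002],"angular":[0,0,0.5],"hand":0},{"translation":[0,0,0],"angular":[0,0,0],"hand":0},{"translation":[0,0,0],"angular":[0,0,0],"hand":0}]' 50
python3 -c "
from h import *
toolto(.629,.2297,.013)"
python3 -m handwheel '[{"translation":[0,0,0],"angular":[0,0,0],"hand":1},{"translation":[0,0,0],"angular":[0,0,0],"hand":1},{"translation":[0,0,0],"angular":[0,0,0],"hand":1},{"translation":[0,0,0],"angular":[0,0,0],"hand":1},{"translation":[0,0,0],"angular":[0,0,0],"hand":1},{"translation":[0,0,0],"angular":[0,0,0],"hand":1},{"translation":[0,0,0],"angular":[0,0,0],"hand":1},{"translation":[0,0,0],"angular":[0,0,0],"hand":1}]' 50
python3 -c "
from h import *
toolto(.629,.2297,.013)"
```

```text
clock: 3.9
position: [0.6285, 0.2299, 0.014]
ee_rot: [0.0, 0.814, 0.58, 0.001]
contact_force: [-0.0, 0.8, 0.4]
width: 0.0856
gripper_force: 0.0
t 3.9 pos [0.6285 0.2299 0.014 ] yaw_y -19.06 tool delta [-0.      0.0005  0.001 ] zaxis [ 0.002  0.    -1.   ] w 0.08564082424923761 0.0 [-0.   0.8  0.4]
clock: 4.57
position: [0.6263, 0.2307, 0.014]
ee_rot: [-0.001, 0.814, 0.581, -0.001]
contact_force: [-3.8, 1.4, 6.1]
width: 0.0489
gripper_force: 50.9
t 4.57 pos [0.6263 0.2307 0.014 ] yaw_y -19.02 tool delta [-0.0001  0.0028  0.001 ] zaxis [-0.002  0.001 -1.   ] w 0.048860953041972674 50.8562171459198 [-3.8  1.4  6.1]
```

```bash
python3 -m handwheel '[{"translation":[0,0,-0.005],"angular":[0,0,0],"hand":1},{"translation":[0,0,-0.015],"angular":[0,0,0],"hand":1},{"translation":[0,0,-0.025],"angular":[0,0,0],"hand":1},{"translation":[0,0,-0.03],"angular":[0,0,0],"hand":1},{"translation":[0,0,-0.03],"angular":[0,0,0],"hand":1},{"translation":[0,0,-0.025],"angular":[0,0,-4],"hand":1},{"translation":[0,0,-0.015],"angular":[0,0,-5],"hand":1},{"translation":[0,0,-0.005],"angular":[0,0,-5],"hand":1},{"translation":[0,0,0],"angular":[0,0,-4.3],"hand":1},{"translation":[0,0,0],"angular":[0,0,0],"hand":1}]'
python3 -m handwheel '[{"translation":[-0.012,-0.003,0],"angular":[0,0,0],"hand":1},{"translation":[-0.025,-0.007,0],"angular":[0,0,0],"hand":1},{"translation":[-0.035,-0.0095,0],"angular":[0,0,0],"hand":1},{"translation":[-0.035,-0.0095,0],"angular":[0,0,0],"hand":1},{"translation":[-0.035,-0.0095,0],"angular":[0,0,0],"hand":1},{"translation":[-0.035,-0.0095,0],"angular":[0,0,0],"hand":1},{"translation":[-0.035,-0.0095,0],"angular":[0,0,0],"hand":1},{"translation":[-0.035,-0.0095,0],"angular":[0,0,0],"hand":1},{"translation":[-0.035,-0.0095,0],"angular":[0,0,0],"hand":1},{"translation":[-0.035,-0.0095,0],"angular":[0,0,0],"hand":1}]'
python3 -m handwheel '[{"translation":[-0.035,-0.0095,0],"angular":[0,0,0],"hand":1},{"translation":[-0.03,-0.008,0],"angular":[0,0,0],"hand":1},{"translation":[-0.02,-0.005,0],"angular":[0,0,0],"hand":1},{"translation":[-0.006,-0.003,0],"angular":[0,0,0],"hand":1},{"translation":[0,0,0],"angular":[0,0,0],"hand":1},{"translation":[0,0,0],"angular":[0,0,0],"hand":1},{"translation":[0,0,0],"angular":[0,0,0],"hand":1}]'
python3 -c "
from h import *
import cv2
toolto(.512,-.178,.043)
a=cv2.resize(manip.get_image('scene')[150:310,140:300,::-1],None,fx=3.6,fy=3.6,interpolation=2)
cv2.imwrite('pics/s.png',a)"
```

```text
clock: 5.4
position: [0.6279, 0.23, 0.1638]
ee_rot: [0.0, 0.711, 0.703, 0.0]
contact_force: [-0.2, 0.4, -2.4]
width: 0.0488
gripper_force: 52.0
clock: 6.23
position: [0.5358, -0.0879, 0.1627]
ee_rot: [-0.0, 0.712, 0.702, -0.001]
contact_force: [-0.1, 1.0, -2.5]
width: 0.0486
gripper_force: 52.1
clock: 6.82
position: [0.5109, -0.1753, 0.163]
ee_rot: [-0.001, 0.711, 0.703, 0.0]
contact_force: [-0.0, 0.1, -2.3]
width: 0.0491
gripper_force: 52.1
t 6.82 pos [ 0.5109 -0.1753  0.163 ] yaw_y -0.71 tool delta [-0.0028  0.0012  0.12  ] zaxis [-0.     0.001 -1.   ] w 0.04912170975430374 52.09422469139099 [-0.   0.1 -2.3]
```

View pics/s.png

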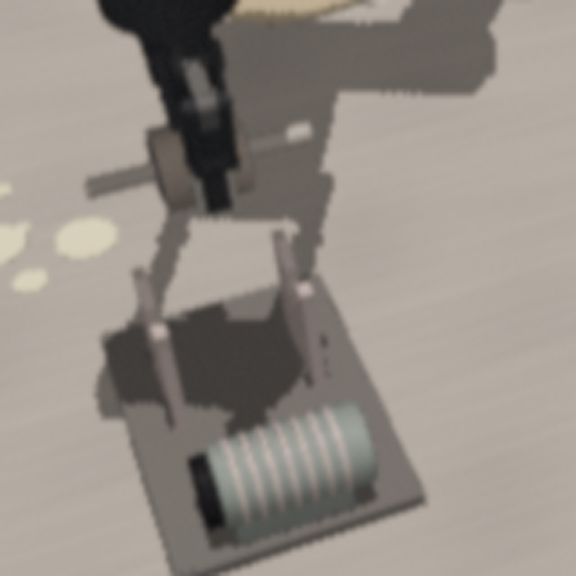

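The drum is held, with its axle ends at about (88,188) and (309,130) in the crop. I'll compare those with the expected points to get the drum pose in the hand.

```bash
python3 -c "
from h import *
uv=np.array([[88,188],[309,130]])/3.6+[140,150]
s=manip.get_state();t=s['position']
L=np.array([[0,-.065,0],[0,.065,0]])
print(((proj('scene',t+[0,0,.022]+L)-[140,150])*3.6).round(0))
# solve y, z, roll(tilt) with x fixed from the tool
f=lambda p:(proj('scene',R.from_euler('zx',[-.012,p[2]]).apply(L)+[t[0],p[0],p[1]])-uv).ravel()
r=least_squares(f,[t[1],t[2]+.022,0],x_scale=[.01,.01,.1]);print(r.x-[t[1],t[2],0],r.fun.round(1))
"
python3 -m handwheel '[{"translation":[-0.001,0.001,0.01],"angular":[0,0,0],"hand":1},{"translation":[-0.001,0,0.015],"angular":[0,0,0],"hand":1},{"translation":[0,0,0.02],"angular":[0,0,0],"hand":1},{"translation":[0,0,0.015],"angular":[0,0,0],"hand":1},{"translation":[0,0,0.01],"angular":[0,0,0],"hand":1},{"translation":[0,0,0.005],"angular":[0,0,0],"hand":1},{"translation":[0,0,0],"angular":[0,0,0],"hand":1},{"translation":[0,0,0],"angular":[0,0,0],"hand":1}]'
python3 -c "
from h import *
import cv2
toolto(.512,-.178,.043)
a=cv2.resize(manip.get_image('scene')[170:310,150:290,::-1],None,fx=4,fy=4,interpolation=2)
cv2.imwrite('pics/s2.png',a)"
```

```text
[[ 85. 186.]
 [310. 129.]]
[0.00026556 0.0207582  0.01504775] [-0.5  0.1  0.5 -0.1]
clock: 7.53
position: [0.5124, -0.1783, 0.0884]
ee_rot: [0.0, 0.711, 0.703, 0.0]
contact_force: [0.4, -0.1, -1.6]
width: 0.0487
gripper_force: 52.1
t 7.53 pos [ 0.5124 -0.1783  0.0884] yaw_y -0.69 tool delta [ 0.0003 -0.0005  0.0454] zaxis [ 0. -0. -1.] w 0.04868909496944884 52.095728516578674 [ 0.4 -0.1 -1.6]
```

View pics/s2.png

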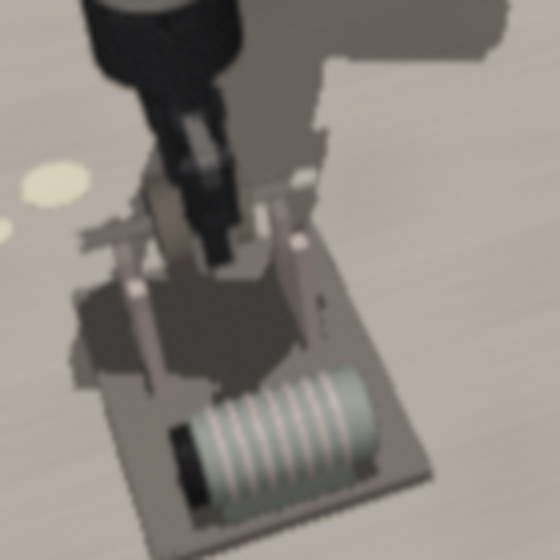

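The drum is over both slots, with its axle ends at about (88,238) and (310,178), just above the cheek mouths. It is level and centred, so I'll lower it slowly and watch the force.

```bash
python3 -m handwheel '[{"translation":[0,0,0.007],"angular":[0,0,0],"hand":1},{"translation":[0,0,0.007],"angular":[0,0,0],"hand":1},{"translation":[0,0,0.007],"angular":[0,0,0],"hand":1},{"translation":[0,0,0.007],"angular":[0,0,0],"hand":1},{"translation":[0,0,0.005],"angular":[0,0,0],"hand":1},{"translation":[0,0,0.004],"angular":[0,0,0],"hand":1},{"translation":[0,0,0.003],"angular":[0,0,0],"hand":1},{"translation":[0,0,0],"angular":[0,0,0],"hand":1},{"translation":[0,0,0],"angular":[0,0,0],"hand":1}]'
python3 -c "
from h import *
toolto(.512,-.178,.043)"
```

```text
clock: 8.33
position: [0.5121, -0.1785, 0.0482]
ee_rot: [-0.0, 0.712, 0.703, 0.0]
contact_force: [-0.2, 0.8, -1.9]
width: 0.049
gripper_force: 52.1
t 8.33 pos [ 0.5121 -0.1785  0.0482] yaw_y -0.72 tool delta [ 0.0005 -0.0001  0.0052] zaxis [-0.  0. -1.] w 0.04904261794532767 52.09643840789795 [-0.2  0.8 -1.9]
```

Nothing has touched yet, and about 5 mm remains. I'll continue in 1 mm steps until the force shows contact.

```bash
python3 -m handwheel '[{"translation":[0,0,0.001],"angular":[0,0,0],"hand":1},{"translation":[0,0,0.001],"angular":[0,0,0],"hand":1},{"translation":[0,0,0.001],"angular":[0,0,0],"hand":1},{"translation":[0,0,0],"angular":[0,0,0],"hand":1},{"translation":[0,0,0],"angular":[0,0,0],"hand":1}]'
python3 -m handwheel '[{"translation":[0,0,0.001],"angular":[0,0,0],"hand":1},{"translation":[0,0,0.001],"angular":[0,0,0],"hand":1},{"translation":[0,0,0],"angular":[0,0,0],"hand":1},{"translation":[0,0,0],"angular":[0,0,0],"hand":1}]'
```

```text
clock: 8.75
position: [0.512, -0.1784, 0.0453]
ee_rot: [0.0, 0.712, 0.703, 0.0]
contact_force: [-0.3, -0.2, -2.5]
width: 0.0487
gripper_force: 52.1
clock: 9.08
position: [0.5121, -0.1785, 0.0433]
ee_rot: [0.0, 0.712, 0.703, 0.0]
contact_force: [0.4, 0.8, -2.3]
width: 0.0485
gripper_force: 52.3
```

```bash
python3 -m handwheel '[{"translation":[0,0,0.001],"angular":[0,0,0],"hand":1},{"translation":[0,0,0],"angular":[0,0,0],"hand":1},{"translation":[0,0,0],"angular":[0,0,0],"hand":1}]'
python3 -m handwheel '[{"translation":[0,0,0.001],"angular":[0,0,0],"hand":1},{"translation":[0,0,0],"angular":[0,0,0],"hand":1},{"translation":[0,0,0],"angular":[0,0,0],"hand":1}]'
```

```text
clock: 9.33
position: [0.5121, -0.1785, 0.0431]
ee_rot: [0.0, 0.712, 0.703, 0.0]
contact_force: [-1.8, 0.3, 6.1]
width: 0.0482
gripper_force: 53.0
clock: 9.58
position: [0.5122, -0.1785, 0.043]
ee_rot: [0.001, 0.712, 0.703, 0.0]
contact_force: [-3.5, 2.0, 11.7]
width: 0.0488
gripper_force: 53.7
```

It made contact at the expected height. I'll release gently and then retreat.

```bash
python3 -m handwheel '[{"translation":[0,0,-0.001],"angular":[0,0,0],"hand":0.3},{"translation":[0,0,0],"angular":[0,0,0],"hand":0.2},{"translation":[0,0,0],"angular":[0,0,0],"hand":0},{"translation":[0,0,0],"angular":[0,0,0],"hand":0},{"translation":[0,0,0],"angular":[0,0,0],"hand":0},{"translation":[0,0,0],"angular":[0,0,0],"hand":0},{"translation":[0,0,0],"angular":[0,0,0],"hand":0},{"translation":[0,0,0],"angular":[0,0,0],"hand":0}]' 20
python3 -m handwheel '[{"translation":[0,0,-0.01],"angular":[0,0,0],"hand":0},{"translation":[0,0,-0.02],"angular":[0,0,0],"hand":0},{"translation":[0,0,-0.03],"angular":[0,0,0],"hand":0},{"translation":[0,0,-0.03],"angular":[0,0,0],"hand":0},{"translation":[0,0,-0.03],"angular":[0,0,0],"hand":0},{"translation":[0,0,-0.03],"angular":[0,0,0],"hand":0},{"translation":[0,-0.03,-0.02],"angular":[0,0,0],"hand":0},{"translation":[0,-0.03,0],"angular":[0,0,0],"hand":0},{"translation":[0,-0.02,0],"angular":[0,0,0],"hand":0},{"translation":[0,0,0],"angular":[0,0,0],"hand":0}]'
python3 -c "
from h import *
import cv2
f=lambda n,c:cv2.resize(manip.get_image(n)[c[0]:c[0]+130,c[1]:c[1]+130,::-1],(400,400),interpolation=2)
cv2.imwrite('pics/e.png',np.hstack([f('scene',(190,150)),f('top',(150,400))]))
P=[.512,-.178,.065]
L=np.array([[0,-.065,0],[0,.065,0]])+P
print((proj('scene',L)-[150,190])*400/130,(proj('top',L)-[400,150])*400/130)"
```

```text
clock: 10.25
position: [0.512, -0.1784, 0.0421]
ee_rot: [-0.0, 0.712, 0.703, 0.0]
contact_force: [0.3, 0.2, -0.5]
width: 0.0853
gripper_force: 0.0
clock: 11.08
position: [0.428, -0.1765, 0.2135]
ee_rot: [-0.001, 0.712, 0.702, -0.001]
contact_force: [-0.6, -0.9, 0.3]
width: 0.0851
gripper_force: 0.0
[[ 71.94209184 169.99774575]
 [249.19800399 118.39623436]] [[298.15045199 236.95605106]
 [113.35820268 232.57570892]]
```

View pics/e.png

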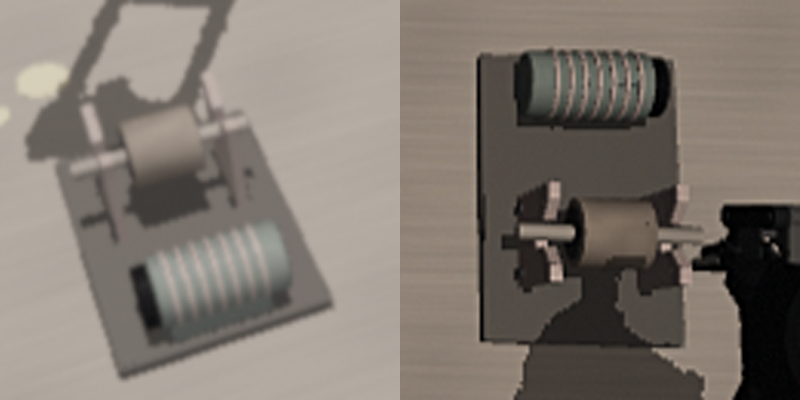

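The drum is seated in both slots. Its axle ends are at about (72,170) and (247,120) in the left view and (517,231) and (700,236) in the right, which matches the prediction. The gripper is clear.

```bash
python3 -c "
from rig import manip
print(manip.sign_off())"
```

```text
the job is handed in; nothing more can be done
None
```

The long-axled drum now rests in both slots of the trimmer, lowered in gently rather than dropped; the short-axled drum was never touched, and the job was handed in at about 11 s of the 35 s allowed (no verdict was returned).

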